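# Get the block plane out from under the tills of the tool box

### The arm

A 7-joint arm with a two-finger parallel gripper is mounted at the origin on a cart in front of the work surface, level with it; the furniture and walls round the work are solid. World frame = base frame: x ahead of the robot, y to its left, z up, the work surface at z = 0. Lengths are in m, angles in rad, forces in N, time in s.
With the tool pointing down it reaches from about 0.425 to 0.875 m from the base axis. Payload 4.7 kg.
Tool frame: the origin (TCP) lies midway between the tips of the shut fingers; the grasp point (between the pads) lies 19 mm behind it; z points along the fingers, y is the line along which they close (so a half turn about z gives the same grasp; the last joint's range is limited). The gripper opens to 87 mm and grips with 3 to 60 N. Pads are 19 mm wide; open, the fingers measure 117 mm over their backs; the gripper's body (75 mm by 190 mm) begins 51 mm behind the grasp point.
Start: joints at [-1.274, 0.321, -0.07, 1.45, 0.023, 1.371, -0.057], TCP at [0.181, 0.624, 0.223] pointing down, gripper open.
Joint ranges: [-2.86, 2.86], [-0.3, 2.09], [-1.38, 1.24], [0.06, 2.45], [-1.56, 4.7], [0.09, 2.05], [-2.69, 2.69]. Speed limits (rad/s): [2.57, 2.57, 3.14, 3.14, 3.14, 3.14, 3.14].

### API

Orientations are given as a rotation vector (axis times angle).
In Python, from bench import ctrl gives the robot as it stands.
- The arm moves only by the shell command python3 inch.py 'ROWS' [FORCE]. ROWS is rows parted by semicolons, their numbers by spaces, 1 to 20 of them, each of 5 numbers: dx, dy, dz in m, then a turn about the tool's z in rad, then the opening from 0.0 (shut) to 1.0 (fully open); each row is the pose to reach, as a shift and turn from the pose commanded when the command began, along the tool's axes at that moment; what a row does not reach only later rows make up. A row lasts 1/10 s, in which the tool goes at most 0.05 m and 0.15 rad, less where a joint would pass 70% of its speed; a pose out of reach is approached as far as the arm can. The fingers move at their own pace and stop on an object; FORCE is the grip in N (left out, the last holds). Time passes only in rows, so rows that do not move let the fingers close. It prints the time, the measured TCP pose, the force, the opening and the grip force at its end.
- ctrl.get_state(): the state, without advancing time (a new reading comes with each control period).
- ctrl.get_image(name): name is "scene" or "side" or "wrist"; returns the picture (400x640x3 uint8, red, green, blue); there is no depth.
- ctrl.camera_model(name): a dict with "vertical_fov" (degrees; the focal length in pixels is half the picture's height over the tangent of half this angle, whatever the lens; pixels are square), "cx", "cy" (the principal point, pixels), "rvec" (rotation vector, rad) and "tvec" (3), from world to camera coordinates, as OpenCV has them; the wrist camera has in their place "hand_eye" (4x4, takes a point from camera to tool coordinates, whose origin is the TCP and whose axes are the flange's). Camera axes: x right, y down, z forward; pixel columns grow to the right and rows downward; lengths in m; the calibration is good to about 2 mm. A picture is of the moment at which its call begins: read the wrist's pose just before it. camera_model takes no time and is no camera call.
- ctrl.close_job(): hands the job in; it is judged then, once.
The state is a dict: "time": time; "joint_positions": joint angles; "qd": joint speeds; "joint_torque": joint torques, N m; "position": TCP position; "tool_rot": TCP orientation; "ft_force": force on the tool from outside, world axes, zero at the start; "torque": the same for the moment, N m; "grip_width": opening from 0.0 (shut) to 1.0 (fully open); "grip_force": force on a finger pad.
Only numpy, scipy, OpenCV 4.12 (cv2) and the standard library are available. Lean on these libraries where they do the work, as an engineer would, in place of code of your own. Each camera call takes 0.05 s, during which the arm holds its last target. There are 200 camera calls.

### The job

I need the block plane from the well of the tool box: lift out both tills that sit over it and stand them on the plywood board, set the plane sole-down on the middle of the pine board, lying along it, and only then drop each till back onto its runners at the end of the box it came from. Carry the tills level so that nothing spills, and leave the sanding block, the paint tin and the tape measure where they are.

Things in the scene. Friction and masses are not known exactly. Their poses are not given: they have to be found in the camera images.
- tool_box: Wooden tool box, no lid, fixed, 192 (x) x 274 (y) x 82 mm; origin under its centre. Walls 12, floor 8 mm thick. Long walls are cut down to 44 mm over the middle 110 mm of y. In the corners (|y| 55 to 125 mm) runners, top at z = 68 mm, carry one till at each end, centred at y = +-76 mm: 6 mm play to each long wall, 5 mm to the end wall. The well between the runners is 132 mm wide.
- board_till: Till with a board handle: light wooden tray 156 (x) x 88 (y) x 40 mm, 0.25 to 0.42 kg, at one end of the box (either). Handle: upright board along x at the middle, 12 mm thick (y), 80 mm long, free to grip from 42 to 85 mm above the underside. Its dowels and drill bits are fastened. Origin at the centre of its underside; axes along the box's.
- dowel_till: Till with a round bar handle: light wooden tray 156 (x) x 88 (y) x 40 mm, four cells, 0.25 to 0.42 kg, at the other end of the box. Handle: dark 14 mm bar along x at the middle, axis 72 mm above the underside, 120 mm clear between its posts. Its screws and hinges are fastened. Origin at the centre of its underside; axes along the box's.
- block_plane: Metal block plane 52 (x) x 164 (y) x 57 mm, up to 0.85 kg, sole down on the 8 mm floor of the box, both ends under the tills. Origin at the sole's centre; wooden knob toward -y. Grip across x at y = 0 to 30 mm: parallel sides 52 mm apart, 4 to 32 mm above the sole; the sloping lever cap above them is 38 mm wide (y -8 to 69 mm, 57 mm high at its +y end).
- ply_board: Square plywood board flat on the bench, fixed, 360 (x) x 340 (y) x 18 mm, to the left or right of the box; origin at the centre of its underside. The tills fit side by side on its free near half; a sanding block lies on its far half (+x).
- pine_board: Pale pine board, 70 (x) x 300 (y) x 35 mm, fixed between two low plywood cleats (16 mm high) at its ends, on the other side of the box; origin at the centre of its underside, y along its length (roughly away from or toward the robot; either way round is fine for the plane).
- sanding_block: Brown cork sanding block lying on the far half of the plywood board, 62 x 116 x 34 mm, origin at the centre of its underside. Stays there.
- paint_tin: Small paint tin behind the tool box, 78 mm across, 78 mm high; origin under its centre. Stays there.
- tape_measure: Yellow tape measure behind the tool box, 76 x 94 x 34 mm; origin under its centre. Stays there.

How it is judged:
On the way, in this order (a step that is already met when the one before it is completed fails the run):
1. both tills stand on the plywood board, while the plane is still in the box (x of board_till in the frame of ply_board between -0.14 and 0.14 m and y of board_till in the frame of ply_board between -0.15 and 0.15 m and z of board_till in the frame of ply_board between 0.012 and 0.026 m and angle between each of board_till, dowel_till's own z axis and vertical below 0.08 rad and x of dowel_till in the frame of ply_board between -0.14 and 0.14 m and y of dowel_till in the frame of ply_board between -0.15 and 0.15 m and z of dowel_till in the frame of ply_board between 0.012 and 0.026 m and z of block_plane in the frame of tool_box below 0.03 m), for 0.2 s.
2. the plane lies on the pine board, let go, while both tills still stand on the plywood board (x of block_plane in the frame of pine_board between -0.015 and 0.015 m and y of block_plane in the frame of pine_board between -0.07 and 0.07 m and z of block_plane in the frame of pine_board between 0.031 and 0.04 m and angle between block_plane's own z axis and vertical below 0.06 rad and angle between the y axis of block_plane and the y axis of pine_board, either way round below 0.2 rad and x of board_till in the frame of ply_board between -0.14 and 0.14 m and y of board_till in the frame of ply_board between -0.15 and 0.15 m and z of board_till in the frame of ply_board between 0.012 and 0.026 m and angle between each of board_till, dowel_till's own z axis and vertical below 0.08 rad and x of dowel_till in the frame of ply_board between -0.14 and 0.14 m and y of dowel_till in the frame of ply_board between -0.15 and 0.15 m and z of dowel_till in the frame of ply_board between 0.012 and 0.026 m and contact force between the fingers and block_plane below 0.5 N), for 0.2 s.
At the end, for the whole second after the job is handed in: Each till sits level and square on the runners within 15 mm of where it started; the plane lies sole-down along the pine board (within 0.2 rad), within 15 mm of its centre line and 70 mm of its middle lengthwise; all let go and at rest (distance of each of board_till, dowel_till from where it was at the start of the episode below 0.015 m and angle between the y axis of each of board_till, dowel_till and the y axis of tool_box, either way round below 0.1 rad and angle between each of board_till, dowel_till's own z axis and vertical below 0.04 rad and z of board_till in the frame of tool_box between 0.064 and 0.072 m and z of dowel_till in the frame of tool_box between 0.064 and 0.072 m and x of block_plane in the frame of pine_board between -0.015 and 0.015 m and y of block_plane in the frame of pine_board between -0.07 and 0.07 m and z of block_plane in the frame of pine_board between 0.031 and 0.04 m and angle between block_plane's own z axis and vertical below 0.06 rad and angle between the y axis of block_plane and the y axis of pine_board, either way round below 0.2 rad and linear speed of each of board_till, dowel_till, block_plane below 0.02 m/s); the robot touches nothing.
It fails at once if the sanding block is shifted by more than 20 mm (distance of sanding_block from where it was at the start of the episode above 0.02 m).
It fails at once if the paint tin is shifted by more than 20 mm (distance of paint_tin from where it was at the start of the episode above 0.02 m).
It fails at once if the tape measure is shifted by more than 20 mm (distance of tape_measure from where it was at the start of the episode above 0.02 m).
It fails at once if a till is tipped by more than about 25 degrees (angle between any of board_till, dowel_till's own z axis and vertical above 0.45 rad).
It fails at once if the plane is overturned (angle between block_plane's own z axis and vertical above 0.8 rad).
It also fails if it takes over 122 s, if anything falls off the work surface, if the arm or the gripper's body presses on something with over 40 N, if the wrist force passes 120 N, or if a joint passes its speed limit or range.

## Working session

There is one attempt and no reset: what is moved stays moved. The work goes in short steps, Python scripts to look and compute and a shell command to move; the robot and the scene stay as the last step left them, time stands still between calls to the robot, and variables do not carry over. Pictures are saved under pics/ and viewed, at most 14 in all, crops included, and the job is handed in when it is done.

```bash
ls; mkdir -p pics; python3 - <<'E'
from bench import ctrl
import cv2
for n in ("scene","side","wrist"):
    cv2.imwrite(f"pics/{n}0.png",ctrl.get_image(n)[:,:,::-1])
    print(n,ctrl.camera_model(n))
print(ctrl.get_state())
E
```

```text
bench.py
inch.py
pics
scene {'vertical_fov': 48.88497474706088, 'cx': 316.8867959458834, 'cy': 199.08004950061257, 'rvec': array([ 2.34524697, -1.35546418,  0.31645224]), 'tvec': array([-0.35532245,  0.51780316,  1.31977901])}
side {'vertical_fov': 56.51880293378502, 'cx': 315.01222942062094, 'cy': 194.8250663013546, 'rvec': array([ 2.18592554e+00, -1.14131653e-02, -5.74881436e-05]), 'tvec': array([-0.68134392,  0.03315502,  1.08395253])}
wrist {'vertical_fov': 61.39526119353671, 'cx': 320.3528089081791, 'cy': 193.02176175122128, 'hand_eye': array([[ 2.09727507e-04, -9.58695200e-01, -2.84435353e-01,
         7.91741958e-02],
       [ 9.99999785e-01,  2.42541339e-05,  6.55597617e-04,
         1.30940241e-03],
       [-6.21619555e-04, -2.84435430e-01,  9.58694998e-01,
        -1.61856543e-01],
       [ 0.00000000e+00,  0.00000000e+00,  0.00000000e+00,
         1.00000000e+00]])}
{'time': 0.15, 'joint_positions': array([-1.27388818,  0.32164928, -0.07010931,  1.45142365,  0.02258403,
        1.37077144, -0.05690889]), 'qd': array([-2.01459462e-05, -2.30232586e-03, -8.35364485e-04, -2.73810236e-03,
       -2.78597725e-04,  8.03233216e-04,  7.00460033e-04]), 'joint_torque': array([ 6.00916360e-05, -4.91795504e+01, -4.04454041e-01, -3.12874389e+01,
       -6.39747083e-02,  4.06498415e-02,  1.51105946e-04]), 'position': array([0.18129082, 0.6237661 , 0.22170068]), 'tool_rot': array([-4.42678309e-01, -3.11010146e+00,  2.28962589e-03]), 'ft_force': array([-0.58098814,  0.64924896,  0.49364944]), 'torque': array([0.02550428, 0.0336628 , 0.00222267]), 'grip_force': 0.0, 'grip_width': 1.001598211052421}
```
View pics/scene0.png

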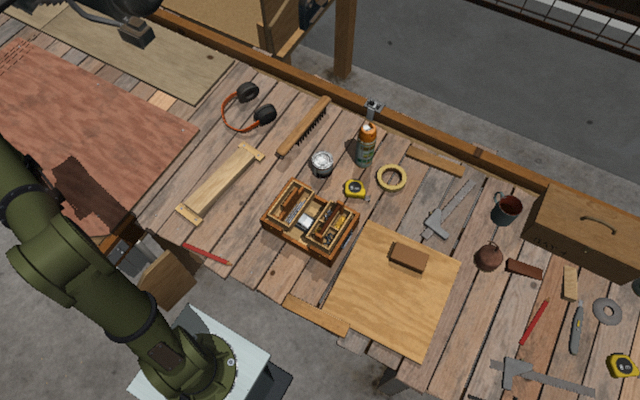

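View pics/side0.png

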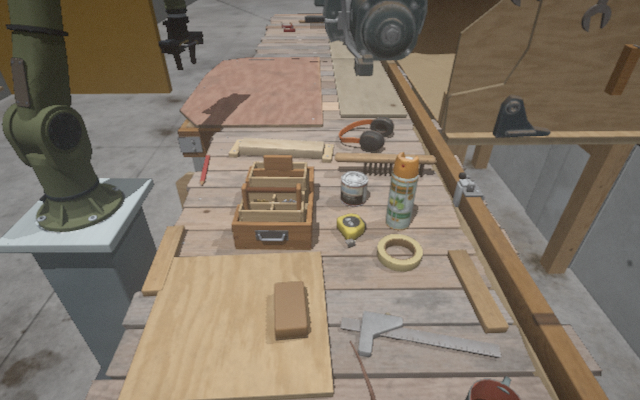

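The scene shows the box at about (310,222), the plywood board on its right (395,290), and the pine board on its left (220,185). In the side view the bar till is at the near (-y) end and the board till at the far (+y) end. I'll zoom in for corner pixels.

```bash
cat > h.py <<'E'
import numpy as np, cv2
from scipy.spatial.transform import Rotation as R
from bench import ctrl
def cam(name, st=None):
    m=ctrl.camera_model(name); f=200/np.tan(np.radians(m["vertical_fov"]/2))
    if name=="wrist":
        T=np.eye(4); T[:3,:3]=R.from_rotvec(st["tool_rot"]).as_matrix(); T[:3,3]=st["position"]
        C=T@m["hand_eye"]; Rw=C[:3,:3]; o=C[:3,3]
    else:
        Rw=R.from_rotvec(m["rvec"]).as_matrix().T; o=-Rw@m["tvec"]
    return f,m["cx"],m["cy"],Rw,o
def ray(c,px,z):
    f,cx,cy,Rw,o=c; px=np.atleast_2d(np.array(px,float))
    d=np.c_[(px[:,0]-cx)/f,(px[:,1]-cy)/f,np.ones(len(px))]@Rw.T
    return o+d*((z-o[2])/d[:,2])[:,None]
def proj(c,P):
    f,cx,cy,Rw,o=c; q=(np.atleast_2d(P)-o)@Rw
    return np.c_[f*q[:,0]/q[:,2]+cx,f*q[:,1]/q[:,2]+cy]
E
python3 - <<'E'
import cv2
from h import *
i=cv2.imread("pics/scene0.png")[120:350,165:465]
cv2.imwrite("pics/s1.png",cv2.resize(i,None,fx=2.6,fy=2.6,interpolation=cv2.INTER_CUBIC))
i=cv2.imread("pics/side0.png")[130:400,120:345]
cv2.imwrite("pics/d1.png",cv2.resize(i,None,fx=2.2,fy=2.2,interpolation=cv2.INTER_CUBIC))
E
```

View pics/s1.png

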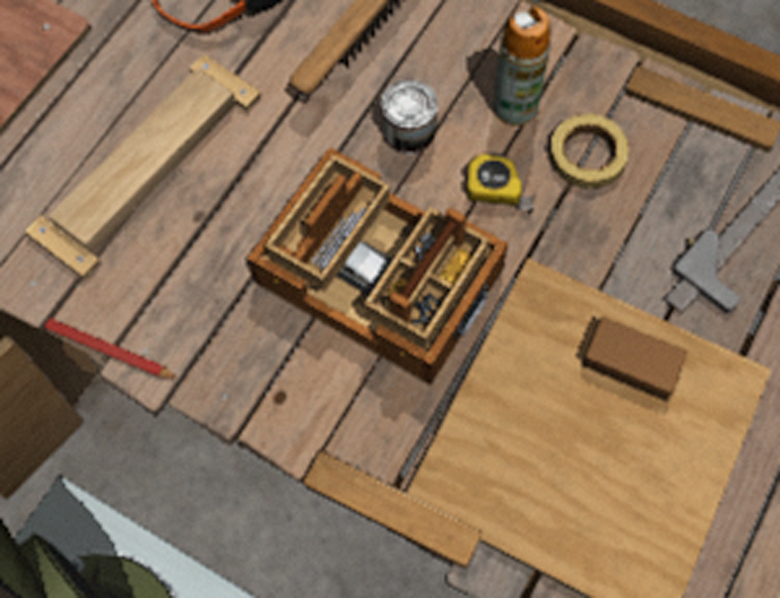

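In the crop, the box top corners are at about (330,150), (250,262), (432,372) and (505,243). The plywood corners are at (528,262), (768,370) and (408,490). The pine board runs from (70,240) to (218,82), and the sanding block is at (633,357).

```bash
python3 - <<'E'
from h import *
np.set_printoptions(precision=4,suppress=True)
c=cam("scene")
def g(p): return np.array(p)/2.6+[165,120]
B=ray(c,g([(330,150),(250,257),(432,372),(505,243)]),.082); print("box",B[:,:2],B.mean(0)[:2],np.linalg.norm(np.diff(B,axis=0),axis=1))
d=B[0]+B[1]-B[2]-B[3]; print("box yaw (y-axis)",np.arctan2(-d[0],d[1]))
P=ray(c,g([(528,262),(768,370),(408,490)]),.018);print("ply",P[:,:2],(P[1]+P[2])[:2]/2,np.linalg.norm(P[1]-P[0]),np.linalg.norm(P[2]-P[0]))
Q=ray(c,g([(195,68),(237,97),(95,250),(50,222)]),.035);print("pine",Q[:,:2],Q.mean(0)[:2]);d=Q[0]+Q[1]-Q[2]-Q[3];print("axis angle",np.arctan2(d[1],d[0]))
print("sand",ray(c,g([(600,318),(686,352),(668,397),(583,357)]),.034)[:,:2])
print("tin",ray(c,g([(408,103)]),.078),"tape",ray(c,g([(493,178)]),.034))
s=ctrl.get_state();print(R.from_rotvec(s["tool_rot"]).as_matrix(),s["time"])
E
```

```text
box [[ 0.6735  0.0787]
 [ 0.4888  0.085 ]
 [ 0.4705 -0.1909]
 [ 0.6678 -0.1876]] [ 0.5751 -0.0537] [0.1848 0.2765 0.1973]
box yaw (y-axis) -0.044063001656170574
ply [[ 0.6875 -0.2173]
 [ 0.7048 -0.5491]
 [ 0.3454 -0.2291]] [ 0.5251 -0.3891] 0.33231169362379337 0.34224440437269277
pine [[0.7146 0.3354]
 [0.7035 0.2554]
 [0.4101 0.2859]
 [0.4133 0.3635]] [0.5604 0.3101]
axis angle -0.09808837856164494
sand [[ 0.6559 -0.3351]
 [ 0.6683 -0.4489]
 [ 0.6029 -0.4532]
 [ 0.5976 -0.3392]]
tin [[0.7916 0.0262 0.078 ]] tape [[ 0.7686 -0.1207  0.034 ]]
[[-0.9603  0.279  -0.0003]
 [ 0.279   0.9603 -0.0014]
 [-0.0001 -0.0015 -1.    ]] 0.15
```

```bash
cat >> h.py <<'E'
def go(x,y,z,ydir,st=None):
    """shift in tool axes to world TCP x,y,z with tool y along angle ydir (mod pi)"""
    s=st or ctrl.get_state(); M=R.from_rotvec(s["tool_rot"]).as_matrix()
    d=M.T@(np.array([x,y,z])-s["position"]); a=np.arctan2(M[1,1],M[0,1])
    t=-((ydir-a+np.pi/2)%np.pi-np.pi/2)
    print("shift",d.round(4),"turn",round(t,3),"dist",round(np.linalg.norm(d),3),"q7",s["joint_positions"][6].round(2),"tilt",M[:,2].round(4),"t",s["time"])
E
python3 -c "
from h import *
go(.53,-.05,.30,1.527)"
```

```text
shift [-0.5229 -0.5498 -0.0775] turn -0.239 dist 0.763 q7 -0.06 tilt [-3.0e-04 -1.4e-03 -1.0e+00] t 0.15
```

```bash
R="-0.523 -0.55 -0.078 -0.239 1"; python3 inch.py '-0.523 -0.55 -0.078 -0.239 1;-0.523 -0.55 -0.078 -0.239 1;-0.523 -0.55 -0.078 -0.239 1;-0.523 -0.55 -0.078 -0.239 1;-0.523 -0.55 -0.078 -0.239 1;-0.523 -0.55 -0.078 -0.239 1;-0.523 -0.55 -0.078 -0.239 1;-0.523 -0.55 -0.078 -0.239 1;-0.523 -0.55 -0.078 -0.239 1;-0.523 -0.55 -0.078 -0.239 1;-0.523 -0.55 -0.078 -0.239 1;-0.523 -0.55 -0.078 -0.239 1;-0.523 -0.55 -0.078 -0.239 1;-0.523 -0.55 -0.078 -0.239 1;-0.523 -0.55 -0.078 -0.239 1;-0.523 -0.55 -0.078 -0.239 1;-0.523 -0.55 -0.078 -0.239 1;-0.523 -0.55 -0.078 -0.239 1;-0.523 -0.55 -0.078 -0.239 1;-0.523 -0.55 -0.078 -0.239 1' 20
python3 - <<'E'
from h import *
s=ctrl.get_state(); im=ctrl.get_image("wrist")[:,:,::-1]
cv2.imwrite("pics/w1.png",im); print(s["position"],s["tool_rot"],s["joint_positions"].round(2)); go(.53,-.05,.30,1.527,s)
E
```

```text
time: 2.15
position: [0.5298, -0.0482, 0.3004]
tool_rot: [-0.064, -3.141, -0.001]
ft_force: [-0.2, 0.4, 0.1]
grip_width: 1.002
grip_force: 0.0
[ 0.52981355 -0.04818948  0.30039921] [-6.42449909e-02 -3.14059060e+00 -1.11205971e-03] [-0.57  0.03  0.63  1.64 -0.02  1.48  1.59]
shift [-0.0003 -0.0018  0.0004] turn 0.003 dist 0.002 q7 1.59 tilt [-3.e-04  7.e-04 -1.e+00] t 2.15
```

View pics/w1.png

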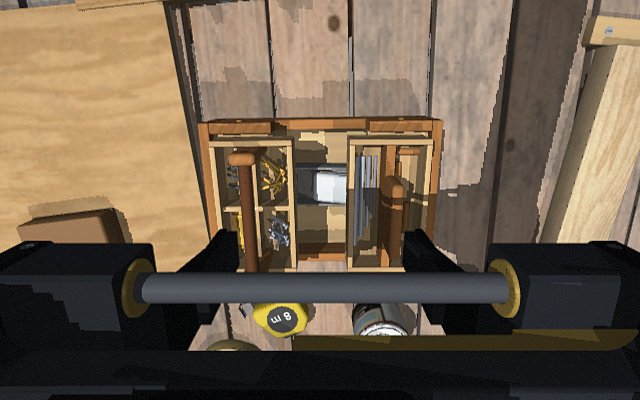

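The wrist view shows the bar handle from about (243,160) to (250,270) on the left (-y) and the board handle at about x=400. The plane's cap is at (327,185). I'll zoom in to take edges.

```bash
python3 - <<'E'
import cv2
i=cv2.imread("pics/w1.png")[110:290,190:450]
cv2.imwrite("pics/w1c.png",cv2.resize(i,None,fx=3,fy=3,interpolation=cv2.INTER_CUBIC))
E
```

```text
(no output)
```

View pics/w1c.png

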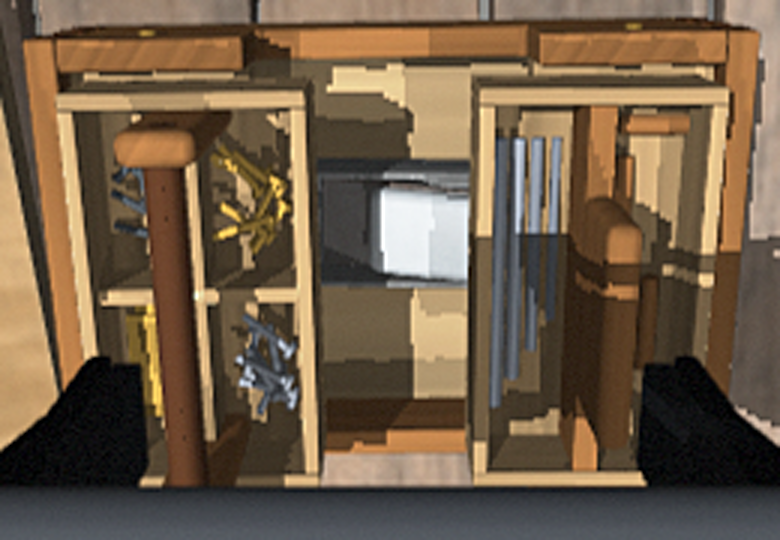

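In the crop, the rim near corners are (57,93) and (312,88) for the dowel till, and (474,87) and (728,85) for the board till. The bar centre runs from (167,200) to (186,440), and the board top is near x=621. The plane's cap lies between rows 190 and 280.

```bash
python3 - <<'E'
from h import *
np.set_printoptions(precision=4,suppress=True)
s=ctrl.get_state(); s["position"]=np.array([0.52981355,-0.04818948,0.30039921])
s["tool_rot"]=np.array([-6.42449909e-02,-3.14059060e+00,-1.11205971e-03])
c=cam("wrist",s)
def g(p): return np.array(p)/3+[190,110]
f=lambda n,p,z:print(n,ray(c,g(p),z)[:,:2].tolist())
f("rimD",[(57,95),(312,88)],.108);f("rimB",[(474,87),(728,85)],.108)
f("bar",[(167,200),(186,440)],.140);f("board",[(622,270),(619,400)],.153)
f("box",[(25,38),(755,30)],.082);f("boxnearmid",[(390,27)],.082)
f("boardend",[(622,203)],.148);f("barpost",[(155,130)],.150);
f("plane edges",[(345,165),(345,285),(375,235),(345,230)],.04)
E
```

```text
rimD [[0.49518163027129536, -0.16180079400736896], [0.4963919404490967, -0.07256537438709794]]
rimB [[0.49835595898091073, -0.016044320063748754], [0.501284354363037, 0.0725542996027202]]
bar [[0.5268650466613172, -0.1197342394808441], [0.6137673912333803, -0.12205758838728595]]
board [[0.5528527838230696, 0.02695418623437739], [0.5984779657116872, 0.027057056890587385]]
box [[0.4770149559029965, -0.1794545012412073], [0.4851148004220538, 0.08994540545105059]]
boxnearmid [[0.4785388330392942, -0.04456921000611355]]
boardend [[0.5319446650852918, 0.027549236104840898]]
barpost [[0.5020319359132949, -0.11878119573580317]]
plane edges [[0.5382076093026105, -0.06615488688756857], [0.5919343460128142, -0.06904015606858081], [0.5696253025380897, -0.05480447147480325], [0.5668426774178754, -0.06769266648462101]]
```

```bash
python3 -c "
from h import *
go(.574,-.120,.121,1.543)"
```

```text
shift [-0.0471 -0.0698  0.1794] turn -0.013 dist 0.198 q7 1.59 tilt [-1.e-04  6.e-04 -1.e+00] t 2.2
```

```bash
python3 inch.py '-0.03 -0.045 0.03 -0.013 0.7;-0.047 -0.07 0.07 -0.013 0.7;-0.047 -0.07 0.11 -0.013 0.7;-0.047 -0.07 0.125 -0.013 0.7;-0.047 -0.07 0.13 -0.013 0.7;-0.047 -0.07 0.13 -0.013 0.7'
python3 - <<'E'
from h import *
s=ctrl.get_state(); im=ctrl.get_image("wrist")[:,:,::-1]
cv2.imwrite("pics/w2.png",im); print(s["position"]); go(.574,-.120,.121,1.543,s)
E
```

```text
time: 2.8
position: [0.5745, -0.1204, 0.1715]
tool_rot: [0.045, 3.141, 0.001]
ft_force: [-0.9, 0.1, -0.3]
grip_width: 0.71
grip_force: 0.0
[ 0.57448342 -0.12035367  0.17145347]
shift [0.0005 0.0003 0.0505] turn -0.001 dist 0.05 q7 1.85 tilt [ 7.e-04  8.e-04 -1.e+00] t 2.8
```

View pics/w2.png

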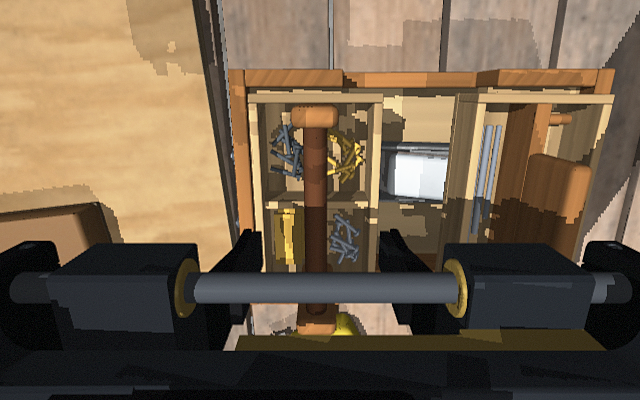

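The bar is at column 315–317, and the fingers are centred at about 320. I'll take a 2 mm correction in y, then descend and grip.

```bash
python3 inch.py '0 -0.002 0.03 0 0.7;0 -0.002 0.045 0 0.7;0 -0.002 0.05 0 0.7;0 -0.002 0.05 0 0.7;0 -0.002 0.05 0 0;0 -0.002 0.05 0 0;0 -0.002 0.05 0 0;0 -0.002 0.05 0 0;0 -0.002 0.05 0 0;0 -0.002 0.05 0 0' 40
```

```text
time: 3.85
position: [0.574, -0.1239, 0.1206]
tool_rot: [0.048, 3.141, 0.0]
ft_force: [0.0, 0.6, -0.9]
grip_width: 0.24
grip_force: 0.0
```

```bash
python3 inch.py '0 0 0 0 0;0 0 0 0 0;0 0 0 0 0;0 0 0 0 0' 40; python3 -c "
from h import *
s=ctrl.get_state();print(s['joint_positions'].round(2));go(.475,-.454,.30,1.62,s)"
```

```text
time: 4.25
position: [0.574, -0.1238, 0.1205]
tool_rot: [-0.048, -3.141, -0.0]
ft_force: [0.8, 0.7, -0.2]
grip_width: 0.15
grip_force: 40.0
[-0.41  0.3   0.69  1.76 -0.21  1.15  1.88]
shift [ 0.0888 -0.3331 -0.1796] turn -0.08 dist 0.389 q7 1.88 tilt [-0.e+00  2.e-04 -1.e+00] t 4.25
```

```bash
python3 inch.py '0 0 -0.015 0 0;0 0 -0.04 0 0;0 0 -0.07 0 0;0 0 -0.1 0 0;0 0 -0.12 0 0;0 0 -0.125 0 0;0 0 -0.125 0 0' 40;  python3 - <<'E'
from h import *
s=ctrl.get_state(); im=ctrl.get_image("side")[:,:,::-1]
print(s["position"],s["joint_positions"].round(2))
im=im[90:310,170:400]
cv2.imwrite("pics/d2.png",cv2.resize(im,None,fx=2.5,fy=2.5))
go(.475,-.454,.245,1.56,s)
E
```

```text
time: 4.95
position: [0.574, -0.124, 0.2461]
tool_rot: [0.049, 3.14, 0.0]
ft_force: [-0.3, 1.2, -4.4]
grip_width: 0.147
grip_force: 39.9
[ 0.57402368 -0.12404458  0.2460941 ] [-0.45  0.2   0.71  1.6  -0.14  1.39  1.82]
shift [ 0.0888 -0.3329  0.0009] turn -0.02 dist 0.344 q7 1.82 tilt [ 9.e-04  2.e-04 -1.e+00] t 4.95
```

View pics/d2.png

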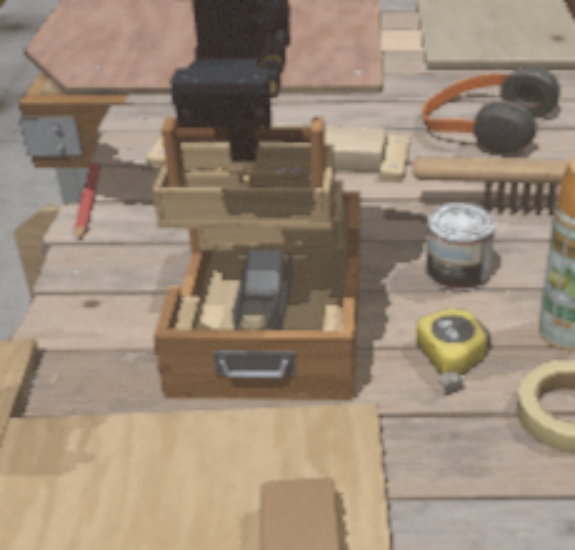

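The bar till hangs level in the gripper, clear of the box, with the plane visible in the well at crop (265,285). Carry it to the plywood.

```bash
python3 inch.py '0.003 -0.01 0 0 0;0.008 -0.03 0 0 0;0.017 -0.065 0 0 0;0.027 -0.1 0 0 0;0.037 -0.14 0 0 0;0.048 -0.18 0 0 0;0.058 -0.22 0 0 0;0.068 -0.255 0 0 0;0.077 -0.288 0 0 0;0.083 -0.312 0 0 0;0.087 -0.327 0 0 0;0.089 -0.333 0 0 0;0.089 -0.333 0 0 0;0.089 -0.333 0 0 0' 40;  python3 - <<'E'
from h import *
s=ctrl.get_state(); print(s["joint_positions"].round(2)); go(.475,-.454,.073,1.54,s)
E
```

```text
time: 6.4
position: [0.4751, -0.4528, 0.2448]
tool_rot: [-0.047, -3.141, -0.003]
ft_force: [0.9, 0.6, -4.1]
grip_width: 0.146
grip_force: 39.9
[ 0.1   0.41  0.85  1.43 -0.31  1.44  2.49]
shift [ 0.     -0.0015  0.1718] turn 0.001 dist 0.172 q7 2.49 tilt [-5.0e-04  1.7e-03 -1.0e+00] t 6.4
```

```bash
python3 inch.py '0 -0.001 0.01 0.02 0;0 -0.001 0.03 0.06 0;0 -0.001 0.06 0.1 0;0 -0.001 0.09 0.12 0;0 -0.001 0.12 0.12 0;0 -0.001 0.14 0.12 0;0 -0.001 0.152 0.12 0;0 -0.001 0.16 0.12 0;0 -0.001 0.164 0.12 0;0 -0.001 0.164 0.12 0' 40;  python3 - <<'E'
from h import *
s=ctrl.get_state(); im=ctrl.get_image("side")[:,:,::-1]
cv2.imwrite("pics/d3.png",cv2.resize(im[150:400,100:400],None,fx=2,fy=2))
print(s["joint_positions"].round(2)); go(.475,-.454,.0705,1.42,s)
E
```

```text
time: 7.4
position: [0.4751, -0.455, 0.0818]
tool_rot: [0.236, 3.132, -0.0]
ft_force: [0.6, 0.2, -4.1]
grip_width: 0.148
grip_force: 39.9
[ 0.12  0.54  0.8   1.61 -0.42  1.16  2.45]
shift [0.0002 0.001  0.0113] turn 0.0 dist 0.011 q7 2.45 tilt [ 4.e-04 -2.e-04 -1.e+00] t 7.4
```

View pics/d3.png

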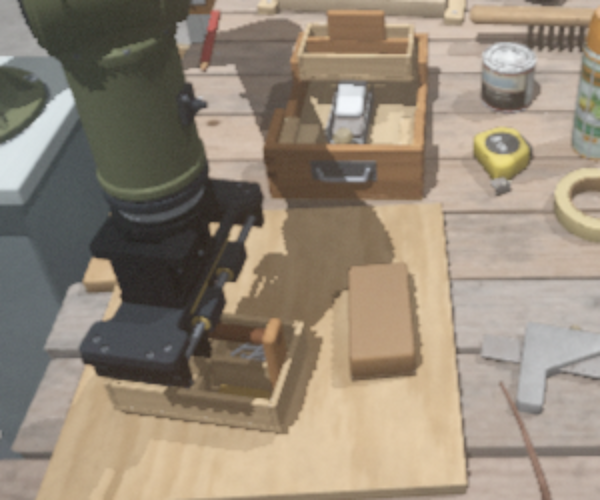

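The till is over the near half of the plywood, about 40 mm clear of the sanding block at crop (380,320). Set it down.

```bash
python3 inch.py '0 0 0.005 0 0;0 0 0.009 0 0;0 0 0.011 0 0;0 0 0.0115 0 0;0 0 0.0115 0 0' 40;  python3 inch.py '0 0 0 0 0.6;0 0 0 0 0.6;0 0 0 0 0.6;0 0 0 0 0.6;0 0 -0.0 0 0.6;0 0 -0.02 0 0.6;0 0 -0.06 0 0.6;0 0 -0.1 0 0.6;0 0 -0.13 0 0.6;0 0 -0.15 0 0.6'; python3 -c "
from h import *
s=ctrl.get_state();print(s['joint_positions'].round(2));go(.577,.027,.18,1.543,s)"
```

```text
time: 7.95
position: [0.4748, -0.4549, 0.0705]
tool_rot: [0.237, 3.132, 0.001]
ft_force: [-1.3, 1.8, 0.9]
grip_width: 0.152
grip_force: 40.0
time: 8.95
position: [0.4752, -0.456, 0.223]
tool_rot: [0.237, 3.13, -0.003]
ft_force: [-0.3, -0.9, -0.9]
grip_width: 0.603
grip_force: 0.0
[ 0.09  0.43  0.87  1.46 -0.33  1.4   2.38]
shift [-0.0278  0.4929  0.0422] turn -0.123 dist 0.495 q7 2.38 tilt [ 0.0028 -0.0022 -1.    ] t 8.95
```

```bash
python3 inch.py '-0.003 0.045 0 -0.02 0.6;-0.006 0.09 0 -0.04 0.6;-0.009 0.14 0 -0.06 0.6;-0.011 0.19 0 -0.08 0.6;-0.014 0.24 0 -0.1 0.6;-0.017 0.29 0 -0.12 0.6;-0.02 0.34 0 -0.123 0.6;-0.022 0.39 0.01 -0.123 0.6;-0.025 0.44 0.02 -0.123 0.6;-0.027 0.475 0.03 -0.123 0.6;-0.028 0.49 0.033 -0.123 0.6;-0.028 0.493 0.033 -0.123 0.6;-0.028 0.493 0.033 -0.123 0.6'
python3 - <<'E'
from h import *
s=ctrl.get_state(); im=ctrl.get_image("wrist")[:,:,::-1]
cv2.imwrite("pics/w3.png",im); print(s["position"]);go(.577,.027,.114,1.543,s)
E
```

```text
time: 10.25
position: [0.5766, 0.0266, 0.1874]
tool_rot: [0.046, 3.141, -0.002]
ft_force: [-0.1, -0.3, -0.1]
grip_width: 0.599
grip_force: 0.0
[0.57662363 0.02660237 0.18741786]
shift [-0.0003  0.0005  0.0734] turn -0.001 dist 0.073 q7 1.56 tilt [ 4.0e-04 -1.1e-03 -1.0e+00] t 10.25
```

View pics/w3.png

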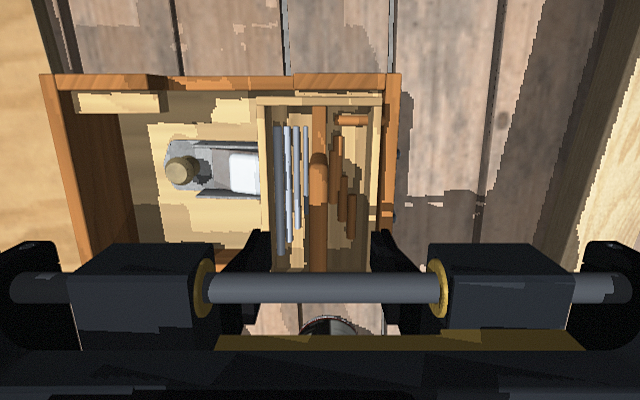

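The board handle is at column 318 and the fingers are centred at 320. The plane's knob is at (183,170), toward -y. Descend and grip.

```bash
python3 inch.py '0 0 0.03 0 0.6;0 0 0.055 0 0.6;0 0 0.07 0 0.6;0 0 0.0735 0 0.6;0 0 0.0735 0 0.4;0 0 0.0735 0 0;0 0 0.0735 0 0;0 0 0.0735 0 0;0 0 0.0735 0 0;0 0 0.0735 0 0;0 0 0.0735 0 0;0 0 0.0735 0 0;0 0 0.0735 0 0;0 0 0.0735 0 0' 40; python3 -c "
from h import *
s=ctrl.get_state();print(s['joint_positions'].round(2))"
```

```text
time: 11.7
position: [0.5768, 0.0276, 0.114]
tool_rot: [0.045, 3.141, -0.001]
ft_force: [-0.4, -3.1, 4.7]
grip_width: 0.135
grip_force: 40.0
[-0.64  0.28  0.63  1.79 -0.18  1.13  1.6 ]
```

```bash
python3 inch.py '0 0 -0.015 0 0;0 0 -0.04 0 0;0 0 -0.07 0 0;0 0 -0.1 0 0;0 0 -0.125 0 0;0 0 -0.135 0 0;0 0 -0.135 0 0' 40; python3 - <<'E'
from h import *
s=ctrl.get_state();go(.475,-.310,.25,1.543,s)
E
```

```text
time: 12.4
position: [0.5769, 0.029, 0.2496]
tool_rot: [0.042, 3.139, 0.002]
ft_force: [-0.4, -0.6, -3.3]
grip_width: 0.134
grip_force: 40.0
shift [ 0.0928 -0.3416 -0.001 ] turn 0.001 dist 0.354 q7 1.54 tilt [ 0.0019  0.0013 -1.    ] t 12.4
```

```bash
python3 inch.py '0.003 -0.01 0 0 0;0.008 -0.03 0 0.02 0;0.017 -0.065 0 0.04 0;0.027 -0.1 0 0.05 0;0.038 -0.14 0 0.05 0;0.049 -0.18 0 0.05 0;0.06 -0.22 0 0.05 0;0.07 -0.257 0 0.05 0;0.079 -0.292 0 0.05 0;0.086 -0.318 0 0.05 0;0.091 -0.335 0 0.05 0;0.093 -0.342 0 0.05 0;0.093 -0.342 0.01 0.05 0;0.093 -0.342 0.04 0.05 0;0.093 -0.342 0.08 0.05 0;0.093 -0.342 0.12 0.05 0;0.093 -0.342 0.15 0.05 0;0.093 -0.342 0.165 0.05 0;0.093 -0.342 0.17 0.05 0;0.093 -0.342 0.17 0.05 0' 40;  python3 - <<'E'
from h import *
s=ctrl.get_state(); im=ctrl.get_image("scene")[:,:,::-1]
cv2.imwrite("pics/s3.png",cv2.resize(im[200:390,250:470],None,fx=2.5,fy=2.5))
print(s["joint_positions"].round(2),s["position"]); go(.475,-.310,.064,1.49,s)
E
```

```text
time: 14.4
position: [0.4743, -0.3107, 0.0786]
tool_rot: [-0.121, -3.139, -0.0]
ft_force: [0.6, -0.3, -4.0]
grip_width: 0.137
grip_force: 40.0
[-0.19  0.35  0.85  1.85 -0.3   1.07  2.27] [ 0.47432303 -0.31071122  0.07855041]
shift [-0.0006  0.0008  0.0146] turn 0.004 dist 0.015 q7 2.27 tilt [-2.e-04  1.e-04 -1.e+00] t 14.4
```

View pics/s3.png

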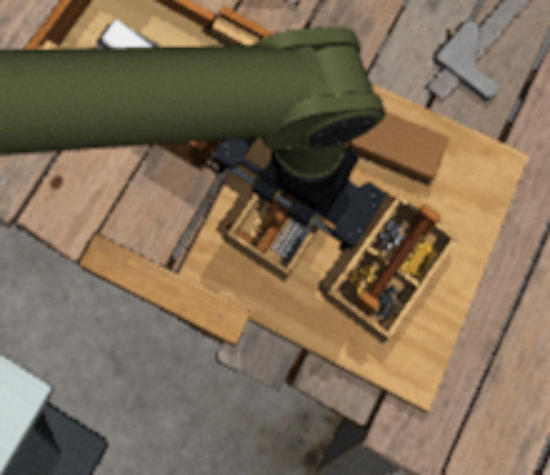

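The dowel till stands on the plywood, with a clear gap to the board till beside it. Lower and release.

```bash
python3 inch.py '0 0 0.006 0 0;0 0 0.011 0 0;0 0 0.014 0 0;0 0 0.015 0 0;0 0 0.015 0 0' 40;  python3 inch.py '0 0 0 0 0.6;0 0 0 0 0.6;0 0 0 0 0.6;0 0 0 0 0.6;0 0 0 0 0.6;0 0 -0.02 0 0.6;0 0 -0.06 0 0.6;0 0 -0.11 0 0.6;0 0 -0.15 0 0.8;0 0 -0.2 0 1;0 0 -0.23 0 1' ; python3 -c "
from h import *
s=ctrl.get_state();print(s['joint_positions'].round(2));go(.53,-.0475,.29,1.543,s)"
```

```text
time: 14.95
position: [0.4743, -0.311, 0.064]
tool_rot: [0.122, 3.139, 0.001]
ft_force: [-2.1, 1.9, 1.1]
grip_width: 0.133
grip_force: 40.0
time: 16.05
position: [0.4746, -0.312, 0.2975]
tool_rot: [0.123, 3.135, -0.002]
ft_force: [-0.3, -0.8, 0.3]
grip_width: 0.793
grip_force: 0.0
[-0.29  0.15  0.93  1.57 -0.12  1.47  2.14]
shift [-0.0345  0.268   0.0074] turn -0.05 dist 0.27 q7 2.14 tilt [ 0.0044 -0.0013 -1.    ] t 16.05
```

```bash
python3 -c "
from h import *
s=ctrl.get_state();go(.577,-.06,.29,-.028,s)"; python3 inch.py '-0.012 0.04 0 0.15 1;-0.024 0.08 0 0.3 1;-0.036 0.12 0 0.45 1;-0.048 0.16 0 0.6 1;-0.06 0.2 0 0.75 1;-0.07 0.23 0.003 0.9 1;-0.08 0.26 0.006 1.05 1;-0.082 0.262 0.007 1.2 1;-0.082 0.262 0.007 1.35 1;-0.082 0.262 0.007 1.5 1;-0.082 0.262 0.007 1.52 1;-0.082 0.262 0.007 1.52 1'
python3 - <<'E'
from h import *
s=ctrl.get_state(); im=ctrl.get_image("wrist")[:,:,::-1]
cv2.imwrite("pics/w4.png",im); print(repr(s["position"]),repr(s["tool_rot"]),s["joint_positions"].round(2))
E
```

```text
shift [-0.0824  0.2592  0.0076] turn 1.521 dist 0.272 q7 2.14 tilt [ 0.0044 -0.0013 -1.    ] t 16.05
time: 17.25
position: [0.5761, -0.0562, 0.2865]
tool_rot: [2.251, 2.191, -0.0]
ft_force: [-1.4, 0.0, 0.7]
grip_width: 0.996
grip_force: 0.0
array([ 0.57612645, -0.05623029,  0.28647835]) array([ 2.25123166e+00,  2.19116878e+00, -1.12666683e-04]) [-0.72  0.19  0.89  1.56 -0.15  1.46  0.15]
```

View pics/w4.png

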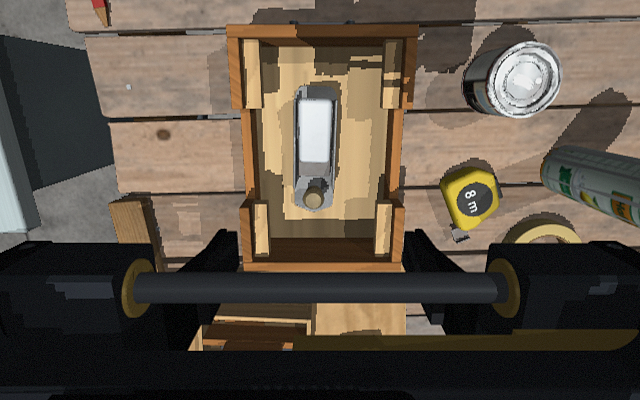

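The plane is in full view: white cap at (318,137), knob at (314,192), body columns about 294–340 and rows 84–212. I'll use a low-saturation mask to get its rectangle.

```bash
python3 - <<'E'
from h import *
np.set_printoptions(precision=4,suppress=True)
s=ctrl.get_state(); s["position"]=np.array([ 0.57612645, -0.05623029,  0.28647835]);s["tool_rot"]=np.array([ 2.25123166e+00,  2.19116878e+00, -1.12666683e-04])
c=cam("wrist",s); im=cv2.imread("pics/w4.png"); h=cv2.cvtColor(im,cv2.COLOR_BGR2HSV)
roi=np.zeros(im.shape[:2],np.uint8); roi[75:235,262:385]=1
m=((h[:,:,1]<60)*roi).astype(np.uint8)*255
m=cv2.morphologyEx(m,cv2.MORPH_OPEN,np.ones((3,3)))
cs=max(cv2.findContours(m,0,2)[0],key=cv2.contourArea); r=cv2.minAreaRect(cs);print("mask",r,cv2.boundingRect(cs))
w=((h[:,:,1]<60)&(h[:,:,2]>190)&(roi>0)).astype(np.uint8); cc=max(cv2.findContours(w,0,2)[0],key=cv2.contourArea); r2=cv2.minAreaRect(cc);print("cap",r2)
def per(p,z): return ray(c,p,z)[:,:2]
b=per(cv2.boxPoints(r),.03);print(b,b.mean(0))
b=per(cv2.boxPoints(r2),.055);print(b,b.mean(0))
for row in range(90,200,12):
    x=np.where(m[row,262:385])[0]+262
    print(row,x.min(),x.max(),per([(x.min(),row),(x.max()+1,row)],.04).tolist())
print("box end +y top corners",per([(228,25),(417,23)],.082), "runner", per([(245,38),(402,38)],.068))
E
```

```text
mask ((313.41375732421875, 148.15655517578125), (44.00481414794922, 125.77942657470703), 2.2906100749969482) (293, 85, 45, 127)
cap ((314.5, 130.5), (61.0, 31.0), 90.0)
[[ 0.5324 -0.1228]
 [ 0.5467  0.0343]
 [ 0.5986  0.0309]
 [ 0.5901 -0.1268]] [ 0.567  -0.0461]
[[ 0.5534  0.0168]
 [ 0.5883  0.0159]
 [ 0.587  -0.0538]
 [ 0.5503 -0.0528]] [ 0.5698 -0.0185]
90 297 334 [[0.5506877067623073, 0.027775795333611228], [0.5947204435625736, 0.026594028644472707]]
102 294 337 [[0.5465523941606197, 0.014449266999870805], [0.5980362039892735, 0.013067965667085412]]
114 293 336 [[0.5446987612641763, 0.0007961047794595374], [0.5966910305394871, -0.0005983853302681912]]
126 293 336 [[0.5440016209515081, -0.013161402942229304], [0.5965124133349216, -0.014569333670358876]]
138 293 335 [[0.5432904354531627, -0.027400110565832768], [0.5951247882732938, -0.028789434436414338]]
150 293 335 [[0.5425647760004639, -0.04192860250685275], [0.5949265984091968, -0.043331579764250436]]
162 293 334 [[0.5418241961928264, -0.056755816190803623], [0.5934941383520559, -0.05813976739370501]]
174 293 334 [[0.5410682310820125, -0.071891060387381], [0.593274893591522, -0.07328888415695417]]
186 293 333 [[0.5402963961987179, -0.0873440346992833], [0.5917950244764747, -0.08872239419247148]]
198 295 332 [[0.5420470429741595, -0.10319277720622902], [0.5902837579468012, -0.10448334691112648]]
box end +y top corners [[0.4882 0.0905]
 [0.6748 0.0873]] runner [[0.5011 0.0804]
 [0.6637 0.076 ]]
```

```bash
python3 -c "
from h import *
s=ctrl.get_state();go(.569,-.037,.014,-.06,s)"
```

```text
shift [ 0.0191 -0.0076  0.2725] turn 0.035 dist 0.273 q7 0.16 tilt [ 0. -0. -1.] t 17.3
```

```bash
python3 inch.py '0.01 -0.004 0.04 0.035 1;0.019 -0.0075 0.08 0.035 1;0.019 -0.0075 0.12 0.035 1;0.019 -0.0075 0.16 0.035 1;0.019 -0.0075 0.19 0.035 1;0.019 -0.0075 0.2 0.035 1;0.019 -0.0075 0.2 0.035 1' 45
python3 - <<'E'
from h import *
s=ctrl.get_state(); im=ctrl.get_image("wrist")[:,:,::-1]
cv2.imwrite("pics/w5.png",im); go(.569,-.037,.014,-.06,s)
E
```

```text
time: 18.0
position: [0.5683, -0.0371, 0.0856]
tool_rot: [-2.288, -2.151, 0.003]
ft_force: [-0.6, -0.4, 0.4]
grip_width: 0.998
grip_force: 0.0
shift [0.0002 0.0009 0.0716] turn -0.001 dist 0.072 q7 0.19 tilt [-2.4e-03 -6.0e-04 -1.0e+00] t 18.0
```

View pics/w5.png

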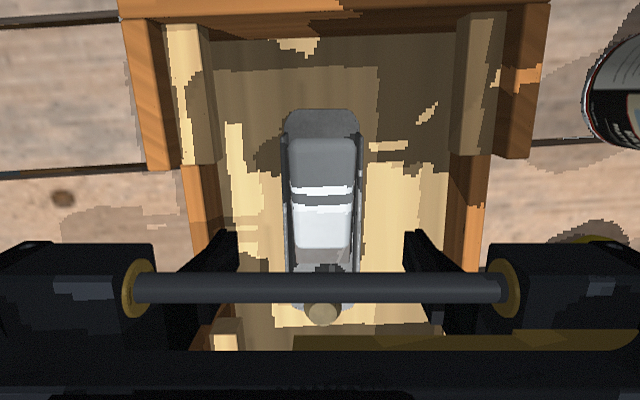

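The plane is upright in view and centred at column 321, midway between the fingers (238 and 405). Descend and close.

```bash
python3 inch.py '0 0.001 0.03 0 1;0 0.001 0.055 0 1;0 0.001 0.068 0 1;0 0.001 0.0715 0 1;0 0.001 0.0715 0 1;0 0.001 0.0715 0 0.4;0 0.001 0.0715 0 0.4;0 0.001 0.0715 0 0.4;0 0.001 0.0715 0 0.4;0 0.001 0.0715 0 0.4;0 0.001 0.0715 0 0.4;0 0.001 0.0715 0 0.4;0 0.001 0.0715 0 0.4' 45
```

```text
time: 19.35
position: [0.5697, -0.0369, 0.0151]
tool_rot: [-2.288, -2.151, 0.001]
ft_force: [-3.4, 0.8, 3.6]
grip_width: 0.595
grip_force: 45.0
```

```bash
python3 inch.py '0 0 -0.01 0 0.4;0 0 -0.03 0 0.4;0 0 -0.06 0 0.4;0 0 -0.1 0 0.4;0 0 -0.14 0 0.4;0 0 -0.17 0 0.4;0 0 -0.19 0 0.4;0 0 -0.195 0 0.4;0 0 -0.195 0 0.4' 45; python3 -c "
from h import *
s=ctrl.get_state();print(s['joint_positions'].round(2));go(.50,.31,.21,-.06-1.5707,s)"
```

```text
time: 20.25
position: [0.5699, -0.0371, 0.2097]
tool_rot: [-2.289, -2.151, -0.0]
ft_force: [0.2, -0.2, -7.6]
grip_width: 0.592
grip_force: 45.0
[-0.75  0.21  0.89  1.7  -0.17  1.31  0.1 ]
shift [ 3.421e-01 -9.130e-02 -2.000e-04] turn 1.569 dist 0.354 q7 0.1 tilt [-0.e+00  4.e-04 -1.e+00] t 20.25
```

```bash
python3 inch.py '0.005 -0.001 0 -0.03 0.4;0.02 -0.005 0 -0.1 0.4;0.045 -0.012 0 -0.2 0.4;0.075 -0.02 0 -0.32 0.4;0.105 -0.028 0 -0.45 0.4;0.135 -0.036 0 -0.58 0.4;0.165 -0.044 0 -0.71 0.4;0.195 -0.052 0 -0.84 0.4;0.225 -0.06 0 -0.97 0.4;0.255 -0.068 0 -1.1 0.4;0.28 -0.075 0 -1.22 0.4;0.305 -0.081 0 -1.33 0.4;0.322 -0.086 0 -1.42 0.4;0.335 -0.089 0 -1.49 0.4;0.34 -0.091 0 -1.525 0.4;0.342 -0.0913 0 -1.533 0.4;0.342 -0.0913 0 -1.533 0.4' 45
python3 - <<'E'
from h import *
s=ctrl.get_state(); im=ctrl.get_image("wrist")[:,:,::-1]
cv2.imwrite("pics/w6.png",im); print(repr(s["position"]),repr(s["tool_rot"]),s["joint_positions"].round(2))
E
```

```text
time: 21.95
position: [0.5001, 0.309, 0.2092]
tool_rot: [-0.158, -3.137, 0.002]
ft_force: [-0.2, 0.7, -7.3]
grip_width: 0.598
grip_force: 45.0
array([0.50006947, 0.30903755, 0.20917917]) array([-1.58359204e-01, -3.13673699e+00,  2.45525466e-03]) [-1.04  0.21  0.51  1.65 -0.1   1.32  0.96]
```

View pics/w6.png

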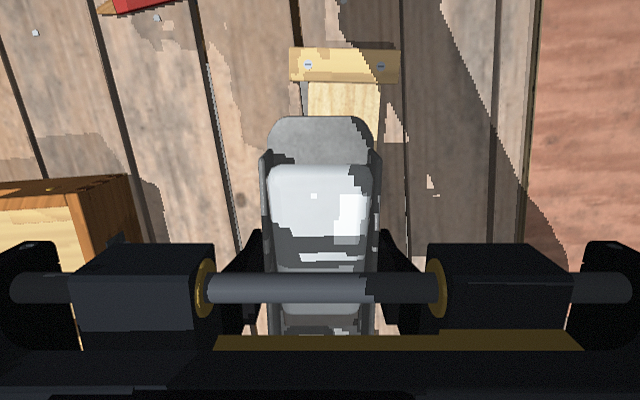

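The pine board's near end and cleat are visible above the held plane: pine columns about 307–381 at row 83, cleat rows 47–82. I'll get the edges numerically.

```bash
python3 - <<'E'
from h import *
np.set_printoptions(precision=4,suppress=True,linewidth=200)
s=ctrl.get_state(); s["position"]=np.array([0.50006947, 0.30903755, 0.20917917]);s["tool_rot"]=np.array([-1.58359204e-01, -3.13673699e+00,  2.45525466e-03])
c=cam("wrist",s); im=cv2.imread("pics/w6.png"); h=cv2.cvtColor(im,cv2.COLOR_BGR2HSV)
m=((h[:,:,1]>70)&(h[:,:,0]>14)&(h[:,:,0]<30)).astype(np.uint8)
for r in (50,60,70,78,82,86,92,98,104,110,114):
    x=np.where(m[r,270:430])[0]+270
    if len(x): print(r,x.min(),x.max(),ray(c,[(x.min(),r),(x.max()+1,r)],.016 if r<80 else .035)[:,:2].round(4).tolist())
print(im[86,296:312].tolist(),im[86,374:396].tolist())
# refit pine in the first scene picture
c=cam("scene"); im=cv2.imread("pics/scene0.png"); h=cv2.cvtColor(im,cv2.COLOR_BGR2HSV)
roi=np.zeros(m.shape,np.uint8); roi[138:230,170:270]=1
m=((h[:,:,1]>70)&(h[:,:,0]>14)&(h[:,:,0]<30)&(h[:,:,2]>110)&(roi>0)).astype(np.uint8)
cs=max(cv2.findContours(m,0,2)[0],key=cv2.contourArea); r=cv2.minAreaRect(cs);b=ray(c,cv2.boxPoints(r),.03)[:,:2];print(r,b,b.mean(0))
E
```

```text
50 289 400 [[0.3784, 0.292], [0.3894, 0.4008]]
60 289 399 [[0.3874, 0.2908], [0.3984, 0.3995]]
70 289 398 [[0.3966, 0.2896], [0.4076, 0.3982]]
78 289 398 [[0.4041, 0.2887], [0.4151, 0.3979]]
82 308 397 [[0.4104, 0.3077], [0.419, 0.3926]]
86 308 373 [[0.414, 0.3073], [0.4203, 0.3698]]
92 308 380 [[0.4194, 0.3067], [0.4264, 0.3761]]
98 308 365 [[0.4249, 0.3061], [0.4305, 0.3615]]
104 308 379 [[0.4304, 0.3055], [0.4374, 0.3746]]
110 312 363 [[0.4364, 0.3087], [0.4415, 0.3589]]
114 312 378 [[0.4402, 0.3083], [0.4467, 0.3732]]
[[162, 185, 211], [168, 188, 217], [155, 179, 208], [69, 76, 85], [158, 162, 161], [149, 155, 153], [149, 152, 153], [150, 153, 155], [155, 160, 162], [156, 159, 162], [156, 157, 158], [147, 151, 154], [134, 171, 199], [201, 241, 254], [193, 231, 244], [185, 225, 241]] [[165, 205, 227], [174, 217, 235], [188, 232, 247], [196, 239, 255], [82, 98, 111], [89, 109, 122], [92, 113, 127], [67, 76, 87], [74, 81, 93], [70, 82, 92], [75, 84, 95], [79, 90, 100], [81, 90, 102], [82, 91, 103], [82, 91, 104], [82, 92, 103], [79, 88, 101], [76, 87, 98], [74, 83, 97], [69, 81, 92], [74, 83, 97], [74, 84, 97]]
((219.98817443847656, 182.50384521484375), (28.31679916381836, 102.72216796875), 45.451141357421875) [[0.3864 0.3916]
 [0.7663 0.3414]
 [0.7277 0.2262]
 [0.3596 0.2843]] [0.56   0.3109]
```

```bash
python3 - <<'E'
from h import *
np.set_printoptions(precision=4,suppress=True,linewidth=200)
s=ctrl.get_state(); s["position"]=np.array([0.52981355,-0.04818948,0.30039921]); s["tool_rot"]=np.array([-6.42449909e-02,-3.14059060e+00,-1.11205971e-03])
c=cam("wrist",s); im=cv2.imread("pics/w1.png")
for r in (80,130,180,220):
    g=im[r,530:640].astype(int).sum(1); d=np.abs(np.diff(g)); k=np.sort(np.argsort(d)[-4:])+531
    print(r,[(int(a),ray(c,[(a,r)],.035)[0,:2].round(3).tolist()) for a in k])
# predicted pixels of both hypotheses in scene and side
for n in ("scene","side"):
    c=cam(n)
    for cen in ((.5628,.3275),(.5604,.3101)):
        u=np.array([np.cos(-.1),np.sin(-.1)]);v=np.array([-u[1],u[0]])
        P=[np.r_[np.array(cen)+a*.15*u+b*.035*v,.035] for a,b in((1,1),(1,-1),(-1,-1),(-1,1))]
        print(n,cen,proj(c,P).round(0).tolist())
i=cv2.imread("pics/side0.png"); h=cv2.cvtColor(i,cv2.COLOR_BGR2HSV)
for x in (245,260,280,300,315,325): print(x,[(y,)+tuple(int(v) for v in i[y,x]) for y in range(138,166,2)])
E
```

```text
80 [(568, [0.448, 0.256]), (581, [0.449, 0.271]), (584, [0.449, 0.275]), (607, [0.45, 0.303])]
130 [(556, [0.507, 0.251]), (572, [0.508, 0.271]), (590, [0.509, 0.293]), (591, [0.509, 0.294])]
180 [(542, [0.572, 0.242]), (557, [0.573, 0.262]), (576, [0.574, 0.287]), (639, [0.577, 0.37])]
220 [(539, [0.628, 0.247]), (630, [0.633, 0.37]), (633, [0.633, 0.374]), (634, [0.633, 0.376])]
scene (0.5628, 0.3275) [[238.0, 145.0], [252.0, 154.0], [196.0, 213.0], [182.0, 203.0]]
scene (0.5604, 0.3101) [[241.0, 147.0], [255.0, 156.0], [200.0, 216.0], [185.0, 206.0]]
side (0.5628, 0.3275) [[324.0, 139.0], [322.0, 148.0], [238.0, 145.0], [243.0, 136.0]]
side (0.5604, 0.3101) [[323.0, 141.0], [322.0, 151.0], [236.0, 147.0], [241.0, 138.0]]
245 [(138, 160, 181, 195), (140, 162, 185, 199), (142, 163, 187, 202), (144, 169, 192, 207), (146, 158, 181, 197), (148, 120, 139, 153), (150, 109, 129, 143), (152, 99, 117, 130), (154, 92, 108, 120), (156, 115, 125, 138), (158, 147, 160, 173), (160, 154, 168, 185), (162, 151, 166, 185), (164, 157, 172, 190)]
260 [(138, 164, 181, 195), (140, 167, 189, 205), (142, 
[... 792 characters left out ...]
2, 136, 154), (160, 148, 164, 182), (162, 155, 184, 205), (164, 93, 115, 131)]
315 [(138, 161, 171, 184), (140, 160, 171, 185), (142, 163, 184, 199), (144, 161, 183, 198), (146, 164, 188, 204), (148, 168, 194, 207), (150, 156, 177, 192), (152, 108, 125, 138), (154, 98, 118, 129), (156, 97, 112, 124), (158, 81, 93, 105), (160, 147, 161, 179), (162, 159, 173, 190), (164, 159, 175, 191)]
325 [(138, 157, 166, 179), (140, 142, 149, 161), (142, 146, 157, 173), (144, 150, 174, 192), (146, 147, 173, 190), (148, 155, 186, 205), (150, 163, 193, 213), (152, 163, 193, 212), (154, 161, 193, 211), (156, 156, 186, 201), (158, 149, 179, 198), (160, 101, 123, 138), (162, 111, 127, 143), (164, 158, 171, 189)]
```

```bash
python3 - <<'E'
from h import *
np.set_printoptions(precision=1,suppress=True,linewidth=200)
u=np.array([np.cos(-.028),np.sin(-.028)]);v=np.array([-u[1],u[0]])
P=[np.r_[np.array([.577,-.048])+a*.096*u+b*.137*v,.082] for a,b in((1,1),(-1,1),(-1,-1),(1,-1))]
print("scene pred",proj(cam("scene"),P).tolist()); print("picked",(np.array([(330,150),(250,257),(432,372),(505,243)])/2.6+[165,120]).tolist())
print("side pred",proj(cam("side"),P).tolist())
np.set_printoptions(precision=4,suppress=True)
go(.554,.327,.062,1.468)
print(cam("scene")[4],cam("side")[4])
E
```

```text
scene pred [[290.5809751885282, 176.03634092248174], [258.8246682683474, 218.86050083402827], [329.78808975958935, 260.02279565165713], [359.4325838282541, 213.14727858118488]]
picked [[291.9230769230769, 177.69230769230768], [261.15384615384613, 218.84615384615384], [331.1538461538462, 263.0769230769231], [359.2307692307692, 213.46153846153845]]
side pred [[313.12272914448886, 164.93204190852703], [248.98668346077557, 164.52112550133876], [230.1197120735412, 223.01684504592922], [310.3696748634929, 223.76775441269785]]
shift [-0.0516  0.0238  0.1475] turn 0.001 dist 0.158 q7 0.96 tilt [-0.0005 -0.0012 -1.    ] t 22.0
[ 0.0614 -0.3897  1.4073] [ 0.677  -0.8717  0.6497]
```

```bash
python3 inch.py '-0.01 0.005 0.005 0 0.4;-0.025 0.012 0.02 0 0.4;-0.042 0.019 0.045 0 0.4;-0.05 0.023 0.075 0 0.4;-0.0515 0.0238 0.105 0 0.4;-0.0515 0.0238 0.13 0 0.4;-0.0515 0.0238 0.142 0 0.4;-0.0515 0.0238 0.1475 0 0.4;-0.0515 0.0238 0.1475 0 0.4' 45
python3 - <<'E'
from h import *
np.set_printoptions(precision=4,suppress=True,linewidth=200)
s=ctrl.get_state(); im=ctrl.get_image("wrist")[:,:,::-1].copy(); cv2.imwrite("pics/w7.png",im); c=cam("wrist",s); print(s["position"],s["tool_rot"])
h=cv2.cvtColor(im,cv2.COLOR_BGR2HSV); m=((h[:,:,1]>70)&(h[:,:,0]>14)&(h[:,:,0]<30)).astype(np.uint8)
for r in range(4,170,12):
    x=np.where(m[r,200:450])[0]+200
    y=np.where((h[r,200:450,1]<40))[0]+200
    if len(x): print(r,x.min(),x.max(),ray(c,[(x.min(),r),(x.max()+1,r)],.035)[:,:2].tolist())
E
```

```text
time: 22.9
position: [0.5542, 0.3283, 0.0626]
tool_rot: [0.157, 3.137, -0.0]
ft_force: [-0.3, 0.2, -8.0]
grip_width: 0.598
grip_force: 45.0
[0.5542 0.3283 0.0626] [ 0.1574  3.1374 -0.0002]
4 246 384 [[0.4294631765005956, 0.3048623552449934], [0.4364320263425713, 0.37439467345803046]]
16 248 383 [[0.43494609040538323, 0.30498781977228184], [0.44182812517917425, 0.3736422036795083]]
28 248 382 [[0.4404282025275408, 0.30409687166479465], [0.4473239244148778, 0.3728758309797274]]
40 248 381 [[0.44601254431988524, 0.303189309279972], [0.4529222129686759, 0.372095166452309]]
52 249 380 [[0.4517540503472252, 0.3027836134415128], [0.45862588475783284, 0.3712998065491809]]
64 249 380 [[0.4575521245815871, 0.3018463264203198], [0.46449051857092905, 0.37101343824343397]]
76 250 379 [[0.4635144982552906, 0.30141996233383117], [0.4704145979470502, 0.3701924410739552]]
88 250 378 [[0.46953879497225903, 0.30045131095928096], [0.4764534337885084, 0.369355540212571]]
100 251 377 [[0.4757350505625575, 0.30000296105798213], [0.48261039316122734, 0.36850226902954575]]
112 251 376 [[0.4819990519078194, 0.29900117922902586], [0.4888889761561287, 0.36763214245968084]]
124 251 375 [[0.48838802038316537, 0.29797941180408466], [0.49529282252405266, 0.3667446560828044]]
136 252 374 [[0.49496152771521634, 0.29749259898319436], [0.5018257187117977, 0.36583928514867126]]
148 252 261 [[0.5016124957859324, 0.2964346759976677], [0.5021762462838776, 0.3020467525488088]]
160 252 257 [[0.5084002443946553, 0.29535499628836914], [0.5087420427532259, 0.2987568317484922]]
```

View pics/w7.png

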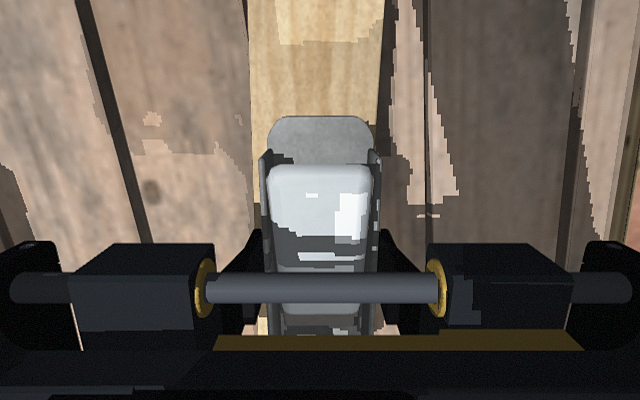

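The pine's sides are at columns 252–374, on either side of the plane (263–378). Its centre line is 3 mm to -y of the tool and turned by 0.02 more. Correct that, lower and release.

```bash
python3 inch.py '0 -0.002 0.008 0.01 0.4;0 -0.003 0.015 0.02 0.4;0 -0.003 0.019 0.02 0.4;0 -0.003 0.0205 0.02 0.4;0 -0.003 0.021 0.02 0.4;0 -0.003 0.021 0.02 0.4' 45
```

```text
time: 23.55
position: [0.5538, 0.3255, 0.0422]
tool_rot: [0.188, 3.136, 0.001]
ft_force: [-2.3, -2.0, -2.1]
grip_width: 0.599
grip_force: 45.0
```

```bash
python3 inch.py '0 0 0.0005 0 0.4;0 0 0.0005 0 0.4;0 0 0.0005 0 0.8;0 0 0.0005 0 1;0 0 0.0005 0 1;0 0 0.0005 0 1;0 0 0.0005 0 1;0 0 0.0005 0 1;0 0 -0.02 0 1;0 0 -0.05 0 1;0 0 -0.09 0 1;0 0 -0.14 0 1;0 0 -0.17 0 1'
python3 - <<'E'
from h import *
np.set_printoptions(precision=4,suppress=True,linewidth=200)
s=ctrl.get_state(); im=ctrl.get_image("wrist")[:,:,::-1].copy(); cv2.imwrite("pics/w8.png",im); c=cam("wrist",s); print(s["position"],s["tool_rot"],s["ft_force"],s["grip_width"])
h=cv2.cvtColor(im,cv2.COLOR_BGR2HSV); pin=(h[:,:,1]>70)&(h[:,:,0]>14)&(h[:,:,0]<30); 
for r in range(60,240,15):
    x=np.where(pin[r,240:420])[0]+240; g=np.where(~pin[r,x.min():x.max()])[0]+x.min() if len(x) else []
    if len(x): print(r,x.min(),x.max(),len(g) and (g.min(),g.max()),ray(c,[(x.min(),r),(x.max()+1,r)],.035)[:,:2].tolist())
E
```

```text
time: 24.85
position: [0.5548, 0.3258, 0.2158]
tool_rot: [0.188, 3.132, 0.005]
ft_force: [1.5, 0.1, -0.2]
grip_width: 0.998
grip_force: 0.0
[0.5548 0.3258 0.2158] [0.1884 3.1321 0.0048] [ 1.5013  0.1053 -0.2132] 0.9976859342224564
60 281 353 (np.int64(301), np.int64(349)) [[0.4431002042490241, 0.3039986302726343], [0.4513608840327736, 0.37274446676407935]]
75 280 352 (np.int64(286), np.int64(349)) [[0.4562707968581397, 0.30099027189299177], [0.4646422690672117, 0.37056607453039847]]
90 282 352 (np.int64(287), np.int64(350)) [[0.4701124228867367, 0.3008001534608949], [0.4783655718803411, 0.36929983019172224]]
105 282 352 (np.int64(283), np.int64(349)) [[0.4840627614710969, 0.2986533664350258], [0.49242978949522725, 0.3680021297638251]]
120 284 351 (np.int64(291), np.int64(348)) [[0.4986025204820354, 0.2984290425463053], [0.5067281942025803, 0.3656819795914629]]
135 283 386 (np.int64(288), np.int64(385)) [[0.5131497870963627, 0.2951966106125018], [0.525758578175062, 0.399403133611404]]
150 283 350 (np.int64(284), np.int64(347)) [[0.5281945898138716, 0.292894539786355], [0.5365538185529004, 0.3618775128629297]]
165 286 350 (np.int64(292), np.int64(346)) [[0.5440062192598923, 0.29361298171855], [0.5521135049711294, 0.3604149891210455]]
180 286 349 (np.int64(292), np.int64(346)) [[0.5598580519682704, 0.2912289457955821], [0.567958638637863, 0.3578716086871959]]
195 285 349 (np.int64(290), np.int64(346)) [[0.5760066656422487, 0.2877265831267612], [0.5843572538872794, 0.3563160844880711]]
210 285 348 (np.int64(288), np.int64(345)) [[0.5927241793401857, 0.28519775927744584], [0.6010714871252114, 0.35364783355754875]]
225 271 348 (np.int64(272), np.int64(345)) [[0.6080500329307624, 0.2674348289370624], [0.6183788426344428, 0.3519911764849868]]
```

```bash
python3 - <<'E'
from h import *
np.set_printoptions(precision=4,suppress=True,linewidth=200)
s=ctrl.get_state(); c=cam("wrist",s)
im=cv2.imread("pics/w8.png"); h=cv2.cvtColor(im,cv2.COLOR_BGR2HSV)
for r in range(75,240,15):
    x=np.where((h[r,283:352,1]<55))[0]+283
    if len(x): print(r,x.min(),x.max(),ray(c,[(x.min(),r),(x.max()+1,r)],.06)[:,:2].tolist())
go(.4743,-.311,.25,1.492,s); print(s["joint_positions"].round(2))
E
```

```text
105 298 340 [[0.4881300508884233, 0.31734470074639093], [0.4928962028491271, 0.356818731604328]]
120 294 346 [[0.5011459816646953, 0.3117438185576554], [0.5071143786589903, 0.3610199469362256]]
135 291 347 [[0.5146101687546856, 0.30693946686599377], [0.5211323926633719, 0.3606153062428703]]
150 292 351 [[0.5288895659954809, 0.3058199567952435], [0.5358686000208227, 0.36306667914686525]]
165 292 351 [[0.5434309097752263, 0.30370543621253626], [0.5505261839437547, 0.3617101701566985]]
180 293 351 [[0.5584837087455392, 0.3025121499291613], [0.565578933477932, 0.3603170899480364]]
195 293 351 [[0.5738259163981545, 0.3002947541950082], [0.581043047362799, 0.35888593938324476]]
210 293 351 [[0.5895925072553152, 0.2980160227307755], [0.5969356219674493, 0.35741513625215193]]
225 294 350 [[0.605927796179772, 0.2966925406650588], [0.6131478386854474, 0.3548804899498636]]
shift [ 0.0052 -0.6429 -0.0348] turn -0.041 dist 0.644 q7 1.0 tilt [ 0.0094  0.0071 -0.9999] t 24.9
[-0.99  0.33  0.53  1.5  -0.17  1.35  1.  ]
```

```bash
python3 inch.py '0 -0.04 -0.02 0 0.8;0 -0.09 -0.035 0 0.6;0 -0.14 -0.035 0 0.6;0 -0.19 -0.035 0 0.6;0.001 -0.24 -0.035 0 0.6;0.002 -0.29 -0.035 0 0.6;0.002 -0.34 -0.035 -0.01 0.6;0.003 -0.39 -0.035 -0.02 0.6;0.003 -0.44 -0.035 -0.03 0.6;0.004 -0.49 -0.035 -0.041 0.6;0.005 -0.54 -0.035 -0.041 0.6;0.005 -0.585 -0.035 -0.041 0.6;0.005 -0.62 -0.035 -0.041 0.6;0.005 -0.638 -0.035 -0.041 0.6;0.005 -0.643 -0.035 -0.041 0.6;0.005 -0.643 -0.035 -0.041 0.6;0.005 -0.643 -0.035 -0.041 0.6'
python3 - <<'E'
from h import *
s=ctrl.get_state(); print(s["position"],s["grip_width"]); go(.4743,-.311,.064,1.492,s); print(s["joint_positions"].round(2))
E
```

```text
time: 26.6
position: [0.4724, -0.3107, 0.2463]
tool_rot: [0.121, 3.139, 0.002]
ft_force: [0.0, -0.3, 0.7]
grip_width: 0.6
grip_force: 0.0
[ 0.47238552 -0.31074988  0.24629033] 0.6001327343664801
shift [-0.0019 -0.0003  0.1823] turn 0.002 dist 0.182 q7 2.18 tilt [ 1.0e-04  1.2e-03 -1.0e+00] t 26.6
[-0.37  0.19  1.03  1.66 -0.17  1.38  2.18]
```

```bash
python3 inch.py '-0.002 0 0.04 0 0.6;-0.002 0 0.08 0 0.6;-0.002 0 0.12 0 0.6;-0.002 0 0.155 0 0.6;-0.002 0 0.175 0 0.6;-0.002 0 0.182 0 0.6;-0.002 0 0.182 0 0.3;-0.002 0 0.182 0 0;-0.002 0 0.182 0 0;-0.002 0 0.182 0 0;-0.002 0 0.182 0 0;-0.002 0 0.182 0 0;-0.002 0 0.182 0 0;-0.002 0 0.182 0 0;-0.002 0 0.182 0 0' 40
python3 inch.py '0 0 -0.015 0 0;0 0 -0.04 0 0;0 0 -0.08 0 0;0 0 -0.12 0 0;0 0 -0.155 0 0;0 0 -0.18 0 0;0 0 -0.19 0 0;0 0 -0.19 0 0'
python3 - <<'E'
from h import *
s=ctrl.get_state(); go(.5768,.0276,.25,1.542,s); print(s["joint_positions"].round(2))
E
```

```text
time: 28.1
position: [0.474, -0.3122, 0.0649]
tool_rot: [0.123, 3.139, 0.001]
ft_force: [-1.0, 2.2, 5.5]
grip_width: 0.138
grip_force: 40.0
time: 28.9
position: [0.4739, -0.3131, 0.2555]
tool_rot: [0.124, 3.137, -0.001]
ft_force: [0.5, 1.0, -3.5]
grip_width: 0.135
grip_force: 40.0
shift [-0.0756  0.3477  0.0054] turn -0.05 dist 0.356 q7 2.18 tilt [ 1.9e-03 -6.0e-04 -1.0e+00] t 28.9
[-0.37  0.2   1.05  1.64 -0.17  1.4   2.18]
```

```bash
python3 inch.py '-0.002 0.01 0 0 0;-0.007 0.03 0 -0.01 0;-0.014 0.065 0 -0.02 0;-0.022 0.1 0 -0.03 0;-0.03 0.14 0 -0.04 0;-0.039 0.18 0 -0.05 0;-0.048 0.22 0 -0.05 0;-0.056 0.257 0 -0.05 0;-0.064 0.295 0 -0.05 0;-0.07 0.322 0 -0.05 0;-0.074 0.34 0 -0.05 0;-0.0755 0.3477 0.003 -0.05 0;-0.0755 0.3477 0.003 -0.05 0;-0.0755 0.3477 0.003 -0.05 0' 40
python3 - <<'E'
from h import *
s=ctrl.get_state(); cv2.imwrite("pics/w9.png",ctrl.get_image("wrist")[:,:,::-1]); go(.5768,.0276,.130,1.542,s); print(s["position"],s["joint_positions"].round(2),s["tool_rot"])
E
```

```text
time: 30.3
position: [0.5758, 0.026, 0.2512]
tool_rot: [-0.049, -3.14, 0.002]
ft_force: [-0.3, -1.3, -2.2]
grip_width: 0.133
grip_force: 40.0
shift [-0.001   0.0018  0.1212] turn -0.003 dist 0.121 q7 1.57 tilt [-9.0e-04 -1.3e-03 -1.0e+00] t 30.3
[0.57581468 0.02602196 0.25115485] [-0.81  0.19  0.82  1.62 -0.14  1.39  1.57] [-4.91718458e-02 -3.14028019e+00  2.03701253e-03]
```

```bash
python3 inch.py '-0.001 0.0018 0.01 -0.003 0;-0.001 0.0018 0.035 -0.003 0;-0.001 0.0018 0.065 -0.003 0;-0.001 0.0018 0.09 -0.003 0;-0.001 0.0018 0.105 -0.003 0;-0.001 0.0018 0.112 -0.003 0;-0.001 0.0018 0.112 -0.003 0;-0.001 0.0018 0.112 -0.003 0' 40
python3 - <<'E'
from h import *
s=ctrl.get_state(); go(.5768,.0276,.115,1.542,s); print(s["position"],s["ft_force"])
E
```

```text
time: 31.15
position: [0.5783, 0.0298, 0.1406]
tool_rot: [0.041, 3.139, 0.0]
ft_force: [0.5, 1.2, -2.5]
grip_width: 0.133
grip_force: 40.0
shift [ 0.0015 -0.0022  0.0256] turn 0.003 dist 0.026 q7 1.63 tilt [ 1.9e-03  3.0e-04 -1.0e+00] t 31.15
[0.5782786  0.02977802 0.14062777] [ 0.49604016  1.15263478 -2.54745105]
```

```bash
python3 inch.py '0.0007 -0.0012 0.005 0.001 0;0.0007 -0.0012 0.012 0.001 0;0.0007 -0.0012 0.018 0.001 0;0.0007 -0.0012 0.022 0.001 0;0.0007 -0.0012 0.024 0.001 0;0.0007 -0.0012 0.024 0.001 0' 40
```

```text
time: 31.75
position: [0.5767, 0.0288, 0.1154]
tool_rot: [-0.042, -3.141, 0.0]
ft_force: [0.2, 0.1, -3.3]
grip_width: 0.136
grip_force: 40.0
```

```bash
python3 inch.py '0 -0.0005 0.0006 0 0;0 -0.0005 0.001 0 0;0 -0.0005 0.001 0 0' 40; python3 inch.py '0 0 0 0 0.5;0 0 0 0 0.5;0 0 0 0 0.5;0 0 0 0 0.5;0 0 -0.02 0 0.5;0 0 -0.05 0 0.5;0 0 -0.09 0 0.6;0 0 -0.12 0 0.6;0 0 -0.125 0 0.6;0 0 -0.125 0 0.6'
python3 - <<'E'
from h import *
s=ctrl.get_state(); cv2.imwrite("pics/w10.png",ctrl.get_image("wrist")[:,:,::-1]); print(repr(s["position"]),repr(s["tool_rot"])); go(.4748,-.4549,.225,1.42,s)
E
```

```text
time: 32.05
position: [0.5769, 0.0282, 0.1149]
tool_rot: [0.042, 3.141, 0.0]
ft_force: [-1.5, -0.8, -0.4]
grip_width: 0.132
grip_force: 40.0
time: 33.05
position: [0.5773, 0.0283, 0.2405]
tool_rot: [0.042, 3.139, 0.001]
ft_force: [0.1, 0.3, -0.4]
grip_width: 0.599
grip_force: 0.0
array([0.57726385, 0.02831219, 0.24047382]) array([4.20011220e-02, 3.13922150e+00, 1.40121693e-03])
shift [ 0.0895 -0.4858  0.0148] turn 0.124 dist 0.494 q7 1.58 tilt [ 2.1e-03  9.0e-04 -1.0e+00] t 33.05
```

```bash
python3 inch.py '0.008 -0.045 0 0.02 0.6;0.017 -0.09 0 0.05 0.6;0.026 -0.14 0 0.08 0.6;0.035 -0.19 0 0.11 0.6;0.044 -0.24 0 0.124 0.6;0.053 -0.29 0 0.124 0.6;0.063 -0.34 0 0.124 0.6;0.072 -0.39 0 0.124 0.6;0.08 -0.435 0 0.124 0.6;0.086 -0.467 0 0.124 0.6;0.089 -0.483 0 0.124 0.6;0.0895 -0.486 0 0.124 0.6;0.0895 -0.486 0 0.124 0.6;0.0895 -0.486 0 0.124 0.6'
python3 - <<'E'
from h import *
s=ctrl.get_state(); print(s["position"],s["joint_positions"].round(2)); go(.4748,-.4549,.0705,1.42,s)
E
```

```text
time: 34.5
position: [0.4751, -0.4534, 0.2386]
tool_rot: [-0.234, -3.132, -0.003]
ft_force: [0.5, -0.1, 0.7]
grip_width: 0.595
grip_force: 0.0
[ 0.47505817 -0.45335364  0.23861958] [ 0.01  0.47  0.99  1.44 -0.39  1.45  2.43]
shift [-1.000e-04 -1.900e-03  1.681e-01] turn 0.002 dist 0.168 q7 2.43 tilt [-4.0e-04  1.9e-03 -1.0e+00] t 34.5
```

```bash
python3 inch.py '0 -0.001 0.04 0 0.6;0 -0.001 0.08 0 0.6;0 -0.001 0.12 0 0.6;0 -0.001 0.15 0 0.6;0 -0.001 0.165 0 0.6;0 -0.001 0.168 0 0.6;0 -0.001 0.168 0 0.3;0 -0.001 0.168 0 0;0 -0.001 0.168 0 0;0 -0.001 0.168 0 0;0 -0.001 0.168 0 0;0 -0.001 0.168 0 0;0 -0.001 0.168 0 0;0 -0.001 0.168 0 0;0 -0.001 0.168 0 0' 40
python3 inch.py '0 0 -0.015 0 0;0 0 -0.04 0 0;0 0 -0.08 0 0;0 0 -0.12 0 0;0 0 -0.155 0 0;0 0 -0.175 0 0;0 0 -0.18 0 0;0 0 -0.18 0 0'
python3 - <<'E'
from h import *
s=ctrl.get_state(); go(.574,-.1238,.25,1.543,s); print(s["joint_positions"].round(2))
E
```

```text
time: 36.0
position: [0.4743, -0.4558, 0.0719]
tool_rot: [0.236, 3.132, 0.001]
ft_force: [-1.5, 3.4, 5.4]
grip_width: 0.148
grip_force: 40.0
time: 36.8
position: [0.4737, -0.4564, 0.2515]
tool_rot: [0.237, 3.132, -0.001]
ft_force: [0.4, 0.2, -3.9]
grip_width: 0.147
grip_force: 40.0
shift [-0.049   0.3439  0.0014] turn -0.123 dist 0.347 q7 2.42 tilt [ 2.e-04 -4.e-04 -1.e+00] t 36.8
[ 0.02  0.46  1.    1.42 -0.39  1.47  2.42]
```

```bash
python3 inch.py '-0.001 0.01 0 0 0;-0.004 0.03 0 0 0;-0.009 0.065 0 -0.01 0;-0.014 0.1 0 -0.03 0;-0.02 0.14 0 -0.05 0;-0.026 0.18 0 -0.08 0;-0.031 0.22 0 -0.1 0;-0.037 0.257 0 -0.115 0;-0.042 0.293 0 -0.123 0;-0.046 0.32 0 -0.123 0;-0.048 0.337 0 -0.123 0;-0.049 0.344 0 -0.123 0;-0.049 0.344 0 -0.123 0;-0.049 0.344 0 -0.123 0;-0.049 0.344 0 -0.123 0' 40
python3 - <<'E'
from h import *
s=ctrl.get_state(); go(.574,-.1238,.145,1.543,s); print(s["position"],s["joint_positions"].round(2))
E
```

```text
time: 38.3
position: [0.5734, -0.1253, 0.2514]
tool_rot: [-0.048, -3.141, 0.001]
ft_force: [0.7, -0.7, -4.2]
grip_width: 0.15
grip_force: 40.0
shift [-0.0005  0.0016  0.1064] turn -0.003 dist 0.106 q7 1.88 tilt [-3.e-04 -6.e-04 -1.e+00] t 38.3
[ 0.57344169 -0.12528236  0.25143595] [-0.63  0.24  0.94  1.6  -0.2   1.4   1.88]
```

```bash
python3 inch.py '-0.0005 0.001 0.01 -0.002 0;-0.0005 0.001 0.035 -0.002 0;-0.0005 0.001 0.065 -0.002 0;-0.0005 0.001 0.09 -0.002 0;-0.0005 0.001 0.1 -0.002 0;-0.0005 0.001 0.104 -0.002 0;-0.0005 0.001 0.104 -0.002 0;-0.0005 0.001 0.104 -0.002 0' 40
python3 - <<'E'
from h import *
s=ctrl.get_state(); go(.574,-.1238,.122,1.543,s); print(s["position"],s["ft_force"])
E
```

```text
time: 39.1
position: [0.5756, -0.1228, 0.1488]
tool_rot: [0.041, 3.139, -0.0]
ft_force: [0.2, -1.2, -3.4]
grip_width: 0.152
grip_force: 40.0
shift [ 0.0016 -0.001   0.0268] turn 0.002 dist 0.027 q7 1.93 tilt [ 2.2e-03 -2.0e-04 -1.0e+00] t 39.1
[ 0.57557003 -0.12284251  0.14881008] [ 0.23598721 -1.2261803  -3.43650146]
```

```bash
python3 inch.py '0.0008 -0.0005 0.005 0.001 0;0.0008 -0.0005 0.012 0.001 0;0.0008 -0.0005 0.019 0.001 0;0.0008 -0.0005 0.024 0.001 0;0.0008 -0.0005 0.0265 0.001 0;0.0008 -0.0005 0.0265 0.001 0' 40
```

```text
time: 39.7
position: [0.5736, -0.123, 0.1219]
tool_rot: [-0.043, -3.141, -0.001]
ft_force: [-4.3, 1.0, 3.8]
grip_width: 0.152
grip_force: 40.0
```

```bash
python3 inch.py '0 0 0 0 0.5;0 0 0 0 0.5;0 0 0 0 0.5;0 0 0 0 0.5;0 0 0 0 0.5;0 0 -0.02 0 0.5;0 0 -0.05 0 0.5;0 0 -0.09 0 0.6;0 0 -0.13 0 0.6;0 0 -0.17 0 0.6;0 0 -0.17 0 0.6;0 0 -0.17 0 0.6'
python3 - <<'E'
from h import *
s=ctrl.get_state(); go(.5298,-.0482,.3004,1.530,s)
E
```

```text
time: 40.9
position: [0.5744, -0.1231, 0.2918]
tool_rot: [0.042, 3.139, 0.0]
ft_force: [0.2, 0.6, -2.0]
grip_width: 0.599
grip_force: 0.0
shift [ 0.0465  0.0736 -0.0087] turn 0.014 dist 0.088 q7 1.87 tilt [ 2.e-03  2.e-04 -1.e+00] t 40.9
```

Now I'll return to the first viewing pose and compare the tills numerically with the first picture, using phase correlation per till.

```bash
python3 inch.py '0.02 0.035 -0.009 0.014 1;0.04 0.065 -0.009 0.014 1;0.0465 0.0736 -0.009 0.014 1;0.0465 0.0736 -0.009 0.014 1;0.0465 0.0736 -0.009 0.014 1;0.0465 0.0736 -0.009 0.014 1'
python3 - <<'E'
from h import *
s=ctrl.get_state(); im=ctrl.get_image("wrist")[:,:,::-1].copy(); cv2.imwrite("pics/w11.png",im); sc=ctrl.get_image("scene")[:,:,::-1].copy(); cv2.imwrite("pics/s11.png",sc)
print(s["position"],s["tool_rot"])
a=cv2.cvtColor(cv2.imread("pics/w1.png"),6); b=cv2.cvtColor(im,6)
A=cv2.cvtColor(cv2.imread("pics/scene0.png"),6); Bs=cv2.cvtColor(sc,6)
def mt(a,b,y0,y1,x0,x1):
    r=cv2.matchTemplate(b[y0-15:y1+15,x0-15:x1+15],a[y0:y1,x0:x1],cv2.TM_CCOEFF_NORMED); _,v,_,l=cv2.minMaxLoc(r); return l[0]-15,l[1]-15,round(v,3)
print("box edge",mt(a,b,112,135,198,445),"dowel",mt(a,b,140,235,208,298),"board",mt(a,b,140,235,346,434),"bench",mt(a,b,30,110,210,430))
print("scene tin",mt(A,Bs,148,178,308,336),"tape",mt(A,Bs,177,200,342,368),"sand",mt(A,Bs,240,275,386,430),"box",mt(A,Bs,215,265,260,335),"dowel",mt(A,Bs,200,252,306,352),"board",mt(A,Bs,180,228,268,315))
E
```

```text
time: 41.5
position: [0.5294, -0.0493, 0.2995]
tool_rot: [-0.067, -3.14, 0.002]
ft_force: [-0.3, -0.3, -0.0]
grip_width: 0.983
grip_force: 0.0
[ 0.52936984 -0.04934866  0.29949496] [-6.70526309e-02 -3.14017794e+00  1.61984994e-03]
box edge (1, 0, 0.895) dowel (2, 1, 0.93) board (4, 1, 0.914) bench (1, 0, 0.934)
scene tin (0, 0, 0.729) tape (0, 0, 0.998) sand (0, 0, 0.997) box (0, 0, 0.88) dowel (0, 0, 0.803) board (-1, 0, 0.403)
```

Relative to the box edge, the tills are within about 3 px (3 mm) of their start. The sanding block and tape match exactly. The tin shows zero shift too, though its match is weaker (0.73), probably because of the arm's shadow. I'll hand in.

```bash
python3 inch.py '0 0 -0.02 0 1;0 0 -0.02 0 1;0 0 -0.02 0 1'; python3 -c "
from bench import ctrl
print(ctrl.close_job())"
```

```text
time: 41.9
position: [0.5297, -0.0487, 0.3199]
tool_rot: [0.066, 3.14, -0.001]
ft_force: [0.0, 0.6, -0.3]
grip_width: 1.002
grip_force: 0.0
the job is handed in; nothing more can be done
None
```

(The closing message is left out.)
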